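# Clear the worn dressing stone and start the clamp bolt

### The arm

A 6-joint arm with a two-finger parallel gripper is mounted at the origin on a cart in front of the work surface, level with it; the furniture and walls round the work are solid. World frame = base frame: x ahead of the robot, y to its left, z up, the work surface at z = 0. Lengths are in m, angles in rad, forces in N, time in s.
With the tool pointing down it reaches from about 0.35 to 1 m from the base axis. Payload 7.1 kg.
Tool frame: the origin (TCP) lies at the very end of the fingers, on their centre line; the grasp point (between the pads) lies 19 mm behind it (manip.grip_depth is the distance from the TCP to the grasp point, in m); z points along the fingers, y is the line along which they close (so a half turn about z gives the same grasp; the last joint's range is limited). The gripper opens to 85 mm and grips with 20 to 120 N. Pads are 22 mm wide; open, the fingers measure 114 mm over their backs; the gripper's body (76 mm by 85 mm) begins 54 mm behind the grasp point. The pads swing forward as they close: fully open they stand 13 mm farther back than shut.
Start: joints at [1.154, 0.423, 1.63, -0, 1.089, -0.019], TCP at [0.242, 0.576, 0.231] pointing down, gripper open.
Joint ranges: [-3, 3], [-0.9, 2.11], [0.09, 2.58], [-1.31, 4.45], [0.11, 2.69], [-2.54, 2.54]. Speed limits (rad/s): [2.39, 2.39, 3.01, 3.14, 3.14, 3.14].

### API

Orientations are given as a unit quaternion [w, x, y, z].
In Python, from bench import manip, imaging, ticket gives the robot as it stands.
- The arm moves only by the tool send_rows, never from a script. Its argument "rows" is a list that holds one entry, the list of rows, each a list of 4 numbers: the shift along the tool's x, y, z in mm, then the turn about the tool's z in rad. In form: [[[x, y, z, spin], ...]]. A call has 1 to 5 rows; each row shifts and turns the commanded pose from where the row before left it, along the tool's axes as they then stand; what a row does not reach is not made up. A row lasts 1/12 s, in which the tool goes at most 41.7 mm and 7.16 degrees, less where a joint would pass 70% of its speed; a pose out of reach is approached as far as the arm can. A call is refused whole if a number of a shift passes 41.7 or a number of a turn 0.125, either way. A call with a gripper value outside its range is refused whole. "gripper" is the opening, from 0 (shut) to 1 (fully open), set as the call begins (left out, the last holds). The fingers move at their own pace and stop on an object; "grip_force" is the grip in N (left out, the last holds). Time passes only in rows, so rows that do not move let the fingers close. It gives the time, the measured TCP pose, the force, the opening and the grip force at its end, in the units of the state.
- manip.read_state(): the state, without advancing time (a new reading comes with each control period).
- imaging.read_camera(name): name is "scene" or "top"; returns a dict with "img" (384x512x3 uint8, blue, green, red), "range_z" (384x512 float32, m along the optical axis (not along the pixel's ray), 0 where there is no reading), "fx", "fy", "cx", "cy" (pixels), "R" (3x3) and "t" (3): a world point X has camera coordinates R X + t. Camera axes: x right, y down, z forward; pixel columns grow to the right and rows downward; lengths in m; the calibration is good to about 2 mm. A picture is of the moment at which its call begins.
- ticket.sign_off(): hands the job in; it is judged then, once.
The state is a dict: "t": time; "q": joint angles; "joint_velocities": joint speeds; "tau": joint torques, N m; "tcp_pos": TCP position; "tcp_rot": TCP orientation; "ft_force": force on the tool from outside, world axes, zero at the start; "wrist_torque": the same for the moment, N m; "opening": finger opening in m; "grasp_force": force on a finger pad.
Only numpy, scipy, OpenCV 4.12 (cv2) and the standard library are available. Lean on these libraries where they do the work, as an engineer would, in place of code of your own. Each camera call takes 0.05 s, during which the arm holds its last target. There are 200 camera calls.

### The job

Take the worn grey stone out of its holder and drop it into the white reject tray. Then start the holder's hex clamp bolt in its boss: turn it backward (anticlockwise) until you feel the thread drop, with the red dot near the white line, then one full turn forward until the dot is back there. Finish with the fingers still gripping the bolt head, keeping it at that place while I fetch the new stone, and do not disturb the two bottles, the tin or the tray.

Things in the scene. Friction and masses are not known exactly. Their poses are not given: they have to be found in the camera images.
- holder: Grey dressing-stone holder, fixed to the worktop: base plate 90 (x) x 180 (y) x 14 mm high; origin at the centre of its underside, z up. A white line is painted on the plate beside the boss, on its -x side (at -22 to -38, 40 mm).
- seat (a point): Middle of the stone's seat on top of the base plate, 14 mm above the worktop, at (0, -50) mm in the holder. Two low stops, 6 mm high, stand past the stone's ends, 31 mm from here along the holder's x.
- boss_top (a point): Centre of the mouth of the upright brass threaded boss, at (0, 40) mm in the holder, 40 mm above the worktop; the boss is 33 mm wide. A steel strap 32 mm wide and 6 mm thick (top at 46 mm) lies on the boss and points away from the seat, 52 mm towards the holder's +y.
- stone_center (a point): Centre of the loose grey worn dressing stone, a block 24 (its x) x 52 (its y) x 16 mm (z up), 0.08 to 0.15 kg. At the start it lies in the seat, its long side within 4 degrees of the holder's x; grip it across its 24 mm, along the holder's y.
- stone: The same worn stone; origin at the centre of its underside.
- tray: White open plastic reject tray, loose, 0.7 kg: 182 (x) x 187 (y) mm outside at the rim, thin walls 68 mm high, flaring from 146 x 150 mm inside at the floor; origin at the centre of its underside, z up. Two white blocks, 27 mm high, stay in it at x -12 to 37, y 9 to 49 and y -51 to -11 mm; the floor at x below -15 mm is bare, and the stone may lie on the blocks too.
- bolt_head (a point): Centre of the steel hex head, on the bolt's vertical axis, about 80 mm above the worktop at first. Head 26 mm across flats, 30 over corners, 24 high (12 below to 12 above this point); under it a washer 33 mm wide, 3 thick, that does not turn. The frame turns with the bolt: x is normal to two flats (others every 60 degrees); the red dot on top is 7.5 mm towards -x.
- bolt_foot (a point): The upright bolt, about 0.1 kg: point on its axis at the underside of the washer. Only its weight and a light hidden spring (about 3 N in all) push it down. Fingers loosely either side of two flats (28 to 30 mm apart) turn it and let it fall; tight fingers carry it over the thread start at one height, and it falls when they open.
- bolt (a joint): Turn of the bolt, rad; grows forward (clockwise seen from above, screwing in), counts on over full turns, stays where left (friction 0.01 N m). At 0 the red dot points to the white line and the thread starts meet. It starts between 0.5 and 1.4; turned backward it drops between +0.1 and -0.25.
- bolt_lift (a joint): Height of the bolt, m: 0 to -0.002 at first, on top of the boss's thread; falls 6 mm to about -0.006 at the drop; then each forward turn draws it 6 mm down (-0.012 after one turn; bottom -0.0175), with about 1 mm of play. Turning on backward after the drop raises it again, 6 mm a turn.
- blue_bottle: Bystander: white bottle with a blue cap, 42 mm wide, 103 mm high; origin under its centre.
- amber_bottle: Bystander: amber bottle with a white cap, 26 mm wide, 63 mm high; origin under its centre.
- blue_tin: Bystander: round clear tin with a blue lid, 64 mm wide, 28 mm high; origin under its centre.
Mind the look-alikes: they are no part of the job. Of the things like the stone, leave any that is purple; of the rest the larger one is meant.

How it is judged:
On the way, in this order (a step that is already met when the one before it is completed fails the run):
1. the worn stone lies in the reject tray, let go (x of stone_center in the frame of tray between -0.072 and 0.072 m and y of stone_center in the frame of tray between -0.074 and 0.074 m and z of stone_center in the frame of tray below 0.06 m and contact force between the fingers and stone below 0.1 N and linear speed of stone below 0.05 m/s), for 0.2 s.
2. the bolt has been turned back and has dropped into the thread start (value of joint bolt between -1.2 and 0.2 rad and value of joint bolt_lift between -0.0072 and -0.0035 m), for 0.1 s.
At the end, for the whole second after the job is handed in: Stone in the tray (centre inside the walls, below 60 mm), let go, at rest. Bolt, after its drop, one turn forward of the white line (6.28 within 0.8 rad), 9.5 to 14.2 mm below its upper position, not turning, gripped by the fingers with over 2 N (all of step 1 and value of joint bolt between 5.48319 and 7.08319 rad and value of joint bolt_lift between -0.0142 and -0.0095 m and contact force between the fingers and bolt above 2 N and velocity of joint bolt between -0.2 and 0.2 rad/s); the arm keeps its last pose, push and grip.
It fails at once if the blue bottle is pushed more than 15 mm or tipped (distance of blue_bottle from where it was at the start of the episode above 0.015 m or angle between blue_bottle's own z axis and vertical above 0.35 rad).
It fails at once if the amber bottle is pushed more than 15 mm or tipped (distance of amber_bottle from where it was at the start of the episode above 0.015 m or angle between amber_bottle's own z axis and vertical above 0.35 rad).
It fails at once if the blue tin is pushed more than 15 mm or tipped (distance of blue_tin from where it was at the start of the episode above 0.015 m or angle between blue_tin's own z axis and vertical above 0.35 rad).
It fails at once if the tray is shoved more than 30 mm or tipped (distance of tray from where it was at the start of the episode above 0.03 m or angle between tray's own z axis and vertical above 0.25 rad).
It also fails if it takes over 72 s, if anything falls off the work surface, if the arm or the gripper's body presses on something with over 40 N, if the wrist force passes 120 N, or if a joint passes its speed limit or range.

## Working session

There is one attempt and no reset: what is moved stays moved. The work goes in short steps, Python scripts to look and compute and a tool call to move; the robot and the scene stay as the last step left them, time stands still between calls to the robot, and variables do not carry over. Pictures are saved under pics/ and viewed, at most 10 in all, crops included, and the job is handed in when it is done.

Besides the shell and the picture viewer there is one more tool, called after "Emit:" in YAML: its name, and indented under it one key for each argument. send_rows: Moves the arm, as the interface text tells. Its arguments: {"type":"object","properties":{"rows":{"type":"array"},"gripper":{"type":"number"},"grip_force":{"type":"number"}},"required":["rows"]}

```bash
mkdir -p pics; cat > h.py <<'E'
import numpy as np, cv2
from bench import manip, imaging, ticket
def ray(c,u,v,z):
    d=c['R'].T@np.array([(u-c['cx'])/c['fx'],(v-c['cy'])/c['fy'],1.]); o=-c['R'].T@c['t']
    return o+d*(z-o[2])/d[2]
def proj(c,X):
    p=c['R']@np.array(X)+c['t']; return c['fx']*p[0]/p[2]+c['cx'],c['fy']*p[1]/p[2]+c['cy']
def pts(c):
    v,u=np.mgrid[:384,:512]; Z=c['range_z']
    P=np.stack([(u-c['cx'])/c['fx']*Z,(v-c['cy'])/c['fy']*Z,Z],-1)
    return (P-c['t'])@c['R']
E
python3 - <<'E'
from h import *
s=manip.read_state(); print({k:np.round(s[k],3) for k in('t','tcp_pos','tcp_rot','opening')})
for n in('top','scene'):
    c=imaging.read_camera(n); np.save(n+'.npy',c,allow_pickle=True)
    cv2.imwrite(f'pics/{n}0.png',cv2.resize(c['img'],(800,600),interpolation=cv2.INTER_CUBIC)); print(n,-c['R'].T@c['t'])
E
```

```text
{'t': np.float64(0.0), 'tcp_pos': array([0.242, 0.576, 0.231]), 'tcp_rot': array([-0.   ,  0.198,  0.98 , -0.001]), 'opening': np.float64(0.085)}
top [ 0.44882606 -0.10826025  1.1082335 ]
scene [0.21917365 0.46765948 0.75231087]
```

View pics/top0.png

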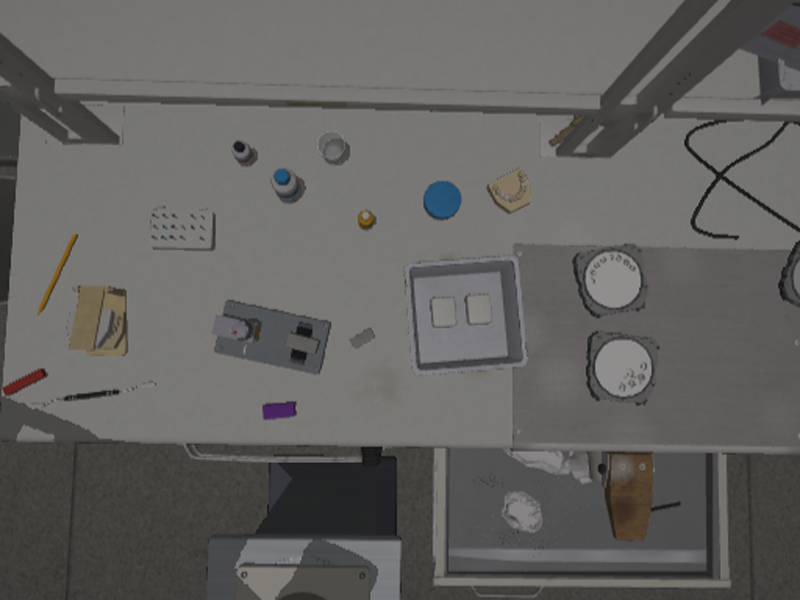

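View pics/scene0.png

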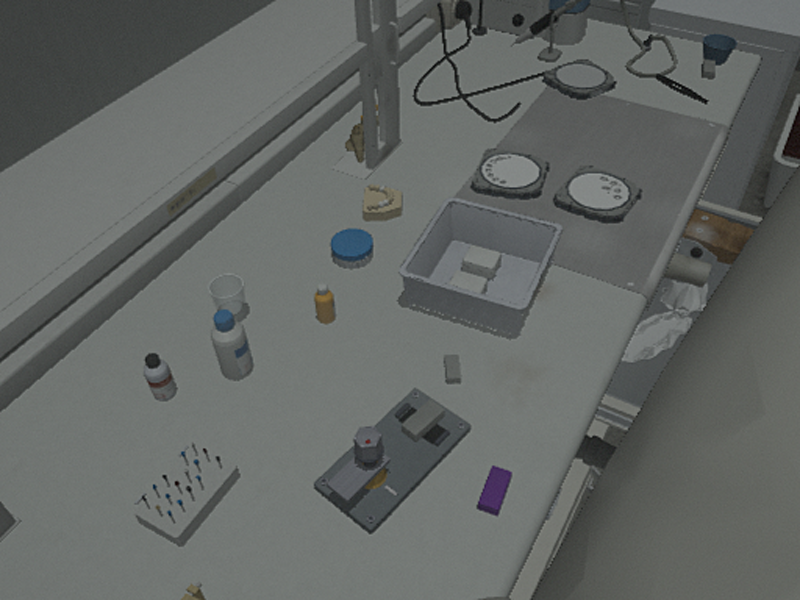

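Top view (800x600 picture): the holder is at about (272,337). The stone candidates are the large grey block in the holder seat (303,342), a small grey block beside it (362,338) and a purple one (280,410). I choose the one in the seat. The bolt head is at (236,328), the tray at (465,315), the blue bottle at (285,183), the amber bottle at (366,219) and the tin at (442,200).

```bash
python3 - <<'E'
from h import *
T=np.load('top.npy',allow_pickle=True).item(); S=np.load('scene.npy',allow_pickle=True).item()
k=.64
for n,u,v,z in[('tray',465,315,.0),('blue',285,178,.1),('amber',366,218,.06),('tin',442,200,.028),('small',362,338,.01),('head',236,328,.09),('stone',303,342,.03)]:
    print(n,ray(T,u*k,v*k,z).round(3))
pl=[ray(T,u*k,v*k,.014)[:2] for u,v in[(229,300),(331,319),(319,373),(215,354)]]
print('plate corners',np.round(pl,4).tolist())
# red dot
for n,c in(('top',T),('scene',S)):
    h=cv2.cvtColor(c['img'],cv2.COLOR_BGR2HSV); m=((h[...,0]<10)|(h[...,0]>170))&(h[...,1]>110)&(h[...,2]>60)
    N,l,s,cc=cv2.connectedComponentsWithStats(m.astype('uint8'))
    for i in range(1,N):
        if s[i,4]>1: print(n,cc[i]/k,s[i,4],ray(c,*cc[i],.092).round(4))
# height maps of the stone, head in both
for n,c in(('top',T),('scene',S)):
    P=pts(c); ok=c['range_z']>0
    for nm,lo,hi,ctr,r in(('stone',.025,.034,(.0,.0),.03),('head',.086,.098,0,.03),('tray',.06,.075,0,.14)):
        ctr={'stone':ray(T,303*k,342*k,.03),'head':ray(T,236*k,328*k,.09),'tray':ray(T,465*k,315*k,.03)}[nm]
        m=ok&(P[...,2]>lo)&(P[...,2]<hi)&(np.hypot(P[...,0]-ctr[0],P[...,1]-ctr[1])<r)
        q=P[m]
        if len(q)>4: 
            (cx,cy),wh,a=cv2.minAreaRect((q[:,:2]*1000).astype(np.float32)); print(n,nm,len(q),np.round(q[:,:].mean(0),4),(round(cx,1),round(cy,1)),np.round(wh,1),round(a,1))
crops=[T['img'][170:250,125:245],S['img'][235:345,195:315]]
cv2.imwrite('pics/crop0.png',np.hstack([cv2.resize(x,(400,600*1 if 0 else int(400*x.shape[0]/x.shape[1])),interpolation=cv2.INTER_CUBIC)[:266] if 0 else cv2.resize(x,(400,400),interpolation=cv2.INTER_CUBIC) for x in crops]))
E
```

```text
tray [ 0.524 -0.264  0.   ]
blue [0.728 0.036 0.1  ]
amber [ 0.676 -0.092  0.06 ]
tin [ 0.717 -0.219  0.028]
small [ 0.481 -0.089  0.01 ]
head [0.491 0.106 0.09 ]
stone [0.472 0.008 0.03 ]
plate corners [[0.5407, 0.1354], [0.5122, -0.0361], [0.4217, -0.0184], [0.4501, 0.155]]
top [234.375   332.03125] 2 [0.4845 0.1078 0.092 ]
top [ 22.77848639 381.95153061] 147 [0.4022 0.4256 0.092 ]
scene [367.1875   441.015625] 4 [0.4871 0.1062 0.092 ]
top stone 180 [0.4707 0.0112 0.0292] (470.5, 11.2) [51.7 23.7] 75.8
top head 106 [0.4882 0.1011 0.0916] (488.3, 101.3) [24.5 28.1] 2.5
top tray 1041 [ 0.522  -0.2594  0.0683] (521.4, -254.6) [182.5 187.5] 5.4
scene stone 329 [0.4714 0.0127 0.0304] (472.0, 10.6) [54.3 25.3] 75.4
scene head 218 [0.4891 0.1031 0.0925] (489.5, 102.1) [26.2 30.5] 6.7
scene tray 1282 [ 0.5258 -0.2587  0.069 ] (522.5, -255.0) [183.  192.3] 6.3
```

View pics/crop0.png

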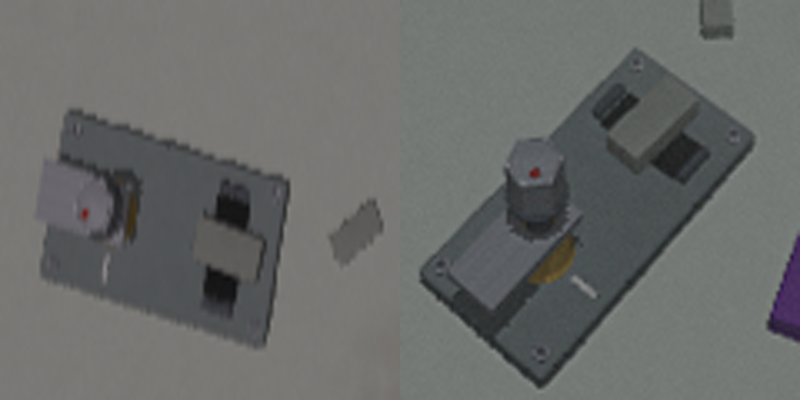

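Closer crop: the block in the seat (crop 230,245) is grey, about 52x24 mm with its top at 30 mm, so it is the larger grey one and is confirmed. Seen from above, its long side lies along the holder's y, not its x. I'll grip along the holder's y on its ends, which also keeps clear of the stops. The red dot at (84,213) and white line at (105,268) put the bolt at about +0.9 rad.

Emit:
send_rows:
  rows:
    - [[-27, -27, 0, 0], [-27, -27, 0, 0], [-27, -27, 0, 0], [-27, -27, 0, 0], [-27, -27, 0, 0]]
  gripper: 1

```text
t: 0.52
tcp_pos: [0.3143, 0.3976, 0.2309]
tcp_rot: [-0.0, 0.197, 0.98, -0.0]
ft_force: [0.0, -0.1, 0.3]
opening: 0.0853
grasp_force: 0.0
```

Emit:
send_rows:
  rows:
    - [[-27, -27, 0, 0], [-27, -27, 0, 0], [-27, -27, 0, 0], [-27, -27, 0, 0], [-27, -27, 0, 0]]

```text
t: 0.93
tcp_pos: [0.3865, 0.2209, 0.2312]
tcp_rot: [-0.0, 0.197, 0.98, -0.0]
ft_force: [2.1, -0.5, 0.3]
opening: 0.0853
grasp_force: 0.0
```

Emit:
send_rows:
  rows:
    - [[-27, -27, 0, 0], [-27, -27, 0, 0], [-27, -27, 0, 0], [-27, -27, 0, 0], [-20, -20, 0, 0]]

```text
t: 1.35
tcp_pos: [0.4554, 0.0525, 0.2313]
tcp_rot: [0.0, 0.198, 0.98, -0.0]
ft_force: [0.7, 1.0, 0.4]
opening: 0.0851
grasp_force: 0.0
```

```bash
cat >> h.py <<'E'
from scipy.spatial.transform import Rotation as Ro
def go(x,y,z,beta=None):
    s=manip.read_state(); q=np.array(s['tcp_rot']); R=Ro.from_quat(q[[1,2,3,0]]).as_matrix(); p=np.array(s['tcp_pos'])
    b=np.degrees(np.arctan2(R[1,1],R[0,1]))
    print('t',round(float(s['t']),2),'pos',(p*1e3).round(1),'beta',b.round(2),'q6',np.round(s['q'][5],3),'tool d mm',((R.T@(np.array([x,y,z])-p))*1e3).round(1), 'spin',None if beta is None else np.round(np.radians((b-beta+90)%180-90),3),'op',np.round(s['opening']*1e3,1),'gf',np.round(s['grasp_force'],1),'ft',np.round(s['ft_force'],1))
E
python3 -c "
from h import *
go(.471,.011,.10,75.6)
c=imaging.read_camera('scene')
P=pts(c);a=np.radians(80);y=np.array([np.cos(a),np.sin(a)]);x=np.array([np.sin(a),-np.cos(a)])
d=P[...,:2]-[.471,.011];hx=d@x*1e3;hy=d@y*1e3
for X in range(-48,49,4):
    m=(abs(hx-X)<2)&(abs(hy)<6); print(X,(np.median(P[m][:,2])*1e3).round(1) if m.any() else None,end=' ')
"
```

```text
t 1.35 pos [455.4  52.5 231.3] beta 67.15 q6 -1.083 tool d mm [-30.5 -32.2 131.3] spin -0.147 op 85.1 gf 0.0 ft [0.7 1.  0.4]
-48 2.0 -44 268.2 -40 266.8 -36 261.2 -32 258.9 -28 259.0 -24 258.8 -20 15.9 -16 15.1 -12 16.8 -8 29.7 -4 30.6 0 30.6 4 31.0 8 31.3 12 31.2 16 None 20 17.2 24 14.5 28 16.3 32 19.7 36 18.5 40 14.4 44 14.7 48 None
```

Emit:
send_rows:
  rows:
    - [[-15, -16, 20, 0], [-15, -16, 30, 0], [0, 0, 30, -0.05], [0, 0, 30, -0.05], [0, 0, 20, -0.05]]

```text
t: 1.82
tcp_pos: [0.4688, 0.0135, 0.0989]
tcp_rot: [-0.001, 0.123, 0.992, -0.0]
ft_force: [-0.2, 0.1, -0.4]
opening: 0.0859
grasp_force: 0.0
```

```bash
python3 -c "
from h import *
go(.471,.011,.014,75.6)"
```

```text
t 1.82 pos [468.8  13.5  98.9] beta 75.87 q6 -1.321 tool d mm [-3.  -1.8 84.9] spin 0.005 op 85.9 gf 0.0 ft [-0.2  0.1 -0.4]
```

Emit:
send_rows:
  rows:
    - [[-3, -2, 25, 0], [0, 0, 25, 0], [0, 0, 20, 0], [0, 0, 12, 0], [0, 0, 0, 0]]

```text
t: 2.23
tcp_pos: [0.4706, 0.0113, 0.0169]
tcp_rot: [-0.002, 0.124, 0.992, -0.0]
ft_force: [-0.3, -0.1, -0.5]
opening: 0.0856
grasp_force: 0.0
```

Emit:
send_rows:
  rows:
    - [[0, 0, 0, 0], [0, 0, 0, 0], [0, 0, 0, 0], [0, 0, 0, 0], [0, 0, 0, 0]]
  gripper: 0.4
  grip_force: 50

```text
t: 2.65
tcp_pos: [0.4733, 0.0113, 0.0207]
tcp_rot: [0.001, 0.124, 0.992, 0.0]
ft_force: [-1.0, 0.1, 5.1]
opening: 0.0502
grasp_force: 51.2
```

Emit:
send_rows:
  rows:
    - [[0, 0, 0, 0], [0, 0, 0, 0], [0, 0, 0, 0], [0, 0, -8, 0], [0, 0, -12, 0]]

```text
t: 3.07
tcp_pos: [0.4721, 0.0113, 0.0398]
tcp_rot: [-0.0, 0.124, 0.992, -0.0]
ft_force: [-0.5, -0.1, -0.7]
opening: 0.05
grasp_force: 52.9
```

```bash
python3 -c "
from h import *
go(.471,.011,.14,75.6)"
```

```text
t 3.07 pos [472.1  11.3  39.8] beta 75.8 q6 -1.324 tool d mm [   1.1   -0.6 -100.2] spin 0.004 op 50.0 gf 52.9 ft [-0.5 -0.1 -0.7]
```

Emit:
send_rows:
  rows:
    - [[0, 0, -25, 0], [0, 0, -35, 0], [0, 0, -30, 0], [-8, -25, -5, 0], [-8, -30, 0, 0]]

```text
t: 3.48
tcp_pos: [0.4767, -0.0456, 0.1381]
tcp_rot: [0.003, 0.122, 0.993, 0.0]
ft_force: [0.6, 0.2, -1.8]
opening: 0.0505
grasp_force: 52.9
```

Emit:
send_rows:
  rows:
    - [[-8, -30, 0, 0], [-8, -30, 0, 0], [-8, -30, 0, 0], [-8, -30, 0, 0], [-8, -30, 0, 0]]

```text
t: 3.9
tcp_pos: [0.4763, -0.2027, 0.1355]
tcp_rot: [0.001, 0.124, 0.992, -0.0]
ft_force: [0.2, 0.3, -1.1]
opening: 0.0502
grasp_force: 52.9
```

Emit:
send_rows:
  rows:
    - [[-8, -30, 0, 0], [-8, -25, 0, 0], [0, 0, 0, -0.1], [0, 0, 0, -0.1], [0, 0, 0, -0.1]]

```text
t: 4.32
tcp_pos: [0.4783, -0.2591, 0.1352]
tcp_rot: [0.0, -0.028, 1.0, -0.0]
ft_force: [0.3, -0.0, -2.1]
opening: 0.0502
grasp_force: 52.9
```

```bash
python3 -c "
from h import *
go(.480,-.259,.035,95)"
```

```text
t 4.32 pos [ 478.3 -259.1  135.2] beta 93.19 q6 -2.145 tool d mm [ -1.7   0.  100.2] spin -0.032 op 50.2 gf 52.9 ft [ 0.3 -0.  -2.1]
```

Emit:
send_rows:
  rows:
    - [[0, 0, 25, 0], [0, 0, 30, 0], [0, 0, 30, 0], [0, 0, 20, 0], [0, 0, 5, 0]]

```text
t: 4.73
tcp_pos: [0.4767, -0.2574, 0.0222]
tcp_rot: [-0.002, -0.026, 1.0, 0.001]
ft_force: [-0.0, 0.2, -1.7]
opening: 0.0501
grasp_force: 52.9
```

Emit:
send_rows:
  rows:
    - [[0, 0, 0, 0], [0, 0, 0, 0], [0, 0, 0, 0], [0, 0, 0, 0], [0, 0, 0, 0]]
  gripper: 0.85

```text
t: 5.15
tcp_pos: [0.4794, -0.2589, 0.0257]
tcp_rot: [0.001, -0.026, 1.0, -0.001]
ft_force: [-0.1, 0.1, 0.5]
opening: 0.0725
grasp_force: 0.0
```

Emit:
send_rows:
  rows:
    - [[0, 0, -15, 0], [0, 0, -35, 0], [0, 0, -40, 0], [0, 0, -40, 0], [0, 0, -20, 0]]

```text
t: 5.57
tcp_pos: [0.4803, -0.2594, 0.1796]
tcp_rot: [0.003, -0.026, 1.0, -0.002]
ft_force: [1.4, -0.5, -0.0]
opening: 0.0723
grasp_force: 0.0
```

```bash
python3 -c "
from h import *
go(.489,.102,.16,None)
for n in('top','scene'):
    c=imaging.read_camera(n); P=pts(c)
    m=(c['range_z']>0)&(P[...,2]<.14)&(P[...,2]>.006)&(np.hypot(P[...,0]-.48,P[...,1]+.257)<.06)
    cv2.imwrite('pics/tray_%s.png'%n,cv2.resize(c['img'],(800,600)))
c=imaging.read_camera('scene');cv2.imwrite('pics/tr.png',cv2.resize(c['img'][100:260,220:400],(400,360),interpolation=cv2.INTER_CUBIC))
"
```

```text
t 5.57 pos [ 480.3 -259.4  179.6] beta 92.99 q6 -2.14 tool d mm [-27.4 360.6  18.4] spin None op 72.3 gf 0.0 ft [ 1.4 -0.5 -0. ]
```

View pics/tr.png

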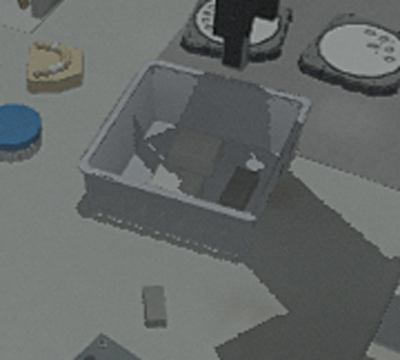

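The stone lies flat on the tray's bare floor (crop 240,187) and is let go. On to the bolt.

Emit:
send_rows:
  rows:
    - [[-2, 25, 0, 0], [-3, 35, 0, 0], [-3, 35, 0, 0], [-3, 35, 0, 0], [-3, 35, 0, 0]]
  gripper: 0.7

```text
t: 6.13
tcp_pos: [0.4826, -0.0913, 0.1731]
tcp_rot: [-0.001, -0.026, 1.0, 0.0]
ft_force: [0.5, -0.1, -0.2]
opening: 0.06
grasp_force: 0.0
```

Emit:
send_rows:
  rows:
    - [[-3, 35, 0, 0], [-3, 35, 0, 0], [-3, 35, 0, 0], [-2, 35, 0, 0], [-2, 35, 0, 0]]

```text
t: 6.55
tcp_pos: [0.4865, 0.0841, 0.1731]
tcp_rot: [-0.001, -0.026, 1.0, -0.0]
ft_force: [0.9, -0.5, -0.3]
opening: 0.06
grasp_force: 0.0
```

Emit:
send_rows:
  rows:
    - [[0, 20, 0, 0.112], [0, 0, 0, 0.112], [0, 0, 0, 0.112], [0, 0, 0, 0.112], [0, 0, 0, 0.112]]
  gripper: 0.55

```text
t: 6.97
tcp_pos: [0.4856, 0.1026, 0.1729]
tcp_rot: [-0.001, 0.253, 0.967, -0.001]
ft_force: [0.0, 0.2, -0.5]
opening: 0.0469
grasp_force: 0.0
```

```bash
python3 -c "
from h import *
go(.489,.102,.073,61)
c=imaging.read_camera('scene')
P=pts(c); m=(c['range_z']>0)&(P[...,2]>.084)&(P[...,2]<.099)&(np.hypot(P[...,0]-.489,P[...,1]-.102)<.03)
q=P[m]; print(len(q),q.mean(0).round(4),cv2.minAreaRect((q[:,:2]*1000).astype(np.float32)),np.percentile(q[:,2],[50,90]))
"
```

```text
t 6.97 pos [485.6 102.6 172.9] beta 60.63 q6 -0.874 tool d mm [-3.5  1.3 99.9] spin -0.006 op 46.9 gf 0.0 ft [ 0.   0.2 -0.5]
226 [0.4889 0.1033 0.0922] ((490.28204345703125, 102.2509994506836), (26.574851989746094, 28.69850730895996), 5.614394664764404) [0.09284108 0.09465005]
```

Emit:
send_rows:
  rows:
    - [[-4, 0, 20, 0], [0, 1, 30, 0], [0, 0, 30, 0], [0, 0, 18, 0], [0, 0, 0, 0]]

```text
t: 7.43
tcp_pos: [0.4871, 0.1007, 0.0722]
tcp_rot: [-0.004, 0.25, 0.968, -0.002]
ft_force: [-0.7, -0.7, -0.1]
opening: 0.0473
grasp_force: 0.0
```

Emit:
send_rows:
  rows:
    - [[0, 0, 0, 0], [0, 0, 0, 0], [0, 0, 0, 0], [0, 0, 0, 0], [0, 0, 0, 0]]
  gripper: 0.2
  grip_force: 20

```text
t: 7.85
tcp_pos: [0.491, 0.1016, 0.0771]
tcp_rot: [0.001, 0.251, 0.968, 0.0]
ft_force: [-0.2, 1.6, -2.2]
opening: 0.0259
grasp_force: 22.9
```

```bash
python3 -c "
from h import *
go(.4893,.102,.074,61)
c=imaging.read_camera('scene'); cv2.imwrite('pics/g1.png',cv2.resize(c['img'][210:330,170:320],(600,480),interpolation=cv2.INTER_CUBIC))"
```

```text
t 7.85 pos [491.  101.6  77.1] beta 60.92 q6 -0.883 tool d mm [ 1.7 -0.5  3.1] spin -0.001 op 25.9 gf 22.9 ft [-0.2  1.6 -2.2]
```

View pics/g1.png

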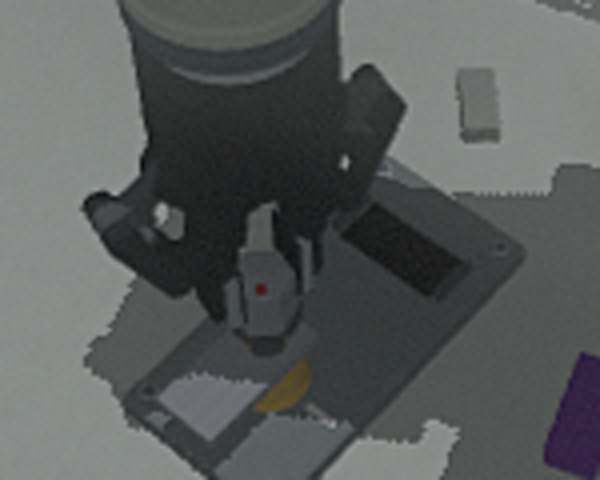

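The fingers are on two flats at 25.9 mm (crop 262,290), with the red dot visible between them. The bolt reads about 0.86 rad. Next I loosen to about 28.5 mm and turn back.

Emit:
send_rows:
  rows:
    - [[0, 0, 0, 0], [0, 0, 0, 0], [0, 0, 0, -0.1], [0, 0, 0, -0.1], [0, 0, 0, -0.1]]
  gripper: 0.335

```text
t: 8.32
tcp_pos: [0.4918, 0.1016, 0.0769]
tcp_rot: [0.001, 0.101, 0.995, 0.0]
ft_force: [2.5, 2.0, -0.3]
opening: 0.0287
grasp_force: 1.3
```

Emit:
send_rows:
  rows:
    - [[0, 0, 0, -0.1], [0, 0, 0, -0.1], [0, 0, 0, -0.1], [0, 0, 0, -0.1], [0, 0, 0, -0.1]]

```text
t: 8.73
tcp_pos: [0.4915, 0.102, 0.0769]
tcp_rot: [0.001, -0.148, 0.989, 0.0]
ft_force: [-2.2, 2.7, -1.8]
opening: 0.0284
grasp_force: 1.4
```

Emit:
send_rows:
  rows:
    - [[0, 0, 0, -0.1], [0, 0, 0, -0.1], [0, 0, 0, -0.05], [0, 0, 0, 0], [0, 0, 0, 0]]

```text
t: 9.15
tcp_pos: [0.4905, 0.1014, 0.0764]
tcp_rot: [-0.0, -0.267, 0.964, 0.0]
ft_force: [-1.4, 1.4, -0.3]
opening: 0.0285
grasp_force: 0.9
```

```bash
cat >> h.py <<'E'
def head(tag=None):
    c=imaging.read_camera('scene'); P=pts(c); im=c['img']; h=cv2.cvtColor(im,cv2.COLOR_BGR2HSV)
    red=((h[...,0]<10)|(h[...,0]>170))&(h[...,1]>90)&(h[...,2]>40)&(np.hypot(P[...,0]-.49,P[...,1]-.102)<.025)
    v,u=np.nonzero(red)
    if len(u):
        z=np.median(P[red][:,2]); print('dot px',u.mean().round(1),v.mean().round(1),len(u),'z',(z*1e3).round(1),'xyz',(P[red].mean(0)*1e3).round(1))
    else: print('no dot')
    if tag: cv2.imwrite('pics/%s.png'%tag,cv2.resize(im[210:330,170:320],(600,480),interpolation=cv2.INTER_CUBIC))
E
python3 -c "
from h import *
T=np.load('scene.npy',allow_pickle=True).item(); P=pts(T); h=cv2.cvtColor(T['img'],cv2.COLOR_BGR2HSV); print('init dot z',P[282,235])
go(.4893,.102,.07,170)
head('g2')"
```

```text
init dot z [0.48633694 0.10719814 0.09461779]
t 9.15 pos [490.5 101.4  76.4] beta 120.97 q6 -1.931 tool d mm [0.7 1.2 6.4] spin -0.856 op 28.5 gf 0.9 ft [-1.4  1.4 -0.3]
no dot
```

View pics/g2.png

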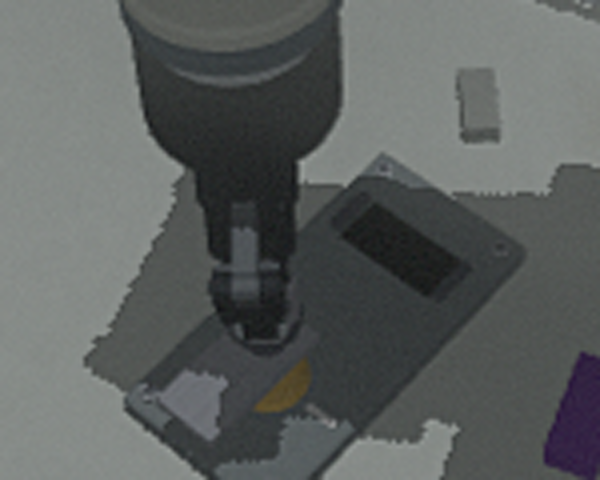

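The fingers hide the dot at this angle. I'll turn back a little further, then open and lift to check the drop.

Emit:
send_rows:
  rows:
    - [[0, 0, 0, -0.1], [0, 0, 0, -0.1], [0, 0, 0, -0.07], [0, 0, 0, 0], [0, 0, 0, 0]]

```text
t: 9.62
tcp_pos: [0.4907, 0.1014, 0.0764]
tcp_rot: [-0.0, -0.394, 0.919, -0.0]
ft_force: [-2.0, 0.2, 1.0]
opening: 0.0283
grasp_force: 0.9
```

Emit:
send_rows:
  rows:
    - [[0, 0, 0, 0], [0, 0, 0, 0], [0, 0, -15, 0], [0, 0, -40, 0], [0, 0, -40, 0]]
  gripper: 0.55

```text
t: 10.03
tcp_pos: [0.4895, 0.101, 0.1711]
tcp_rot: [-0.002, -0.394, 0.919, 0.0]
ft_force: [1.7, 0.6, 0.6]
opening: 0.0467
grasp_force: 0.0
```

```bash
python3 -c "
from h import *
go(.4893,.102,.07,170)
head('g3')
for n in('top','scene'):
    c=imaging.read_camera(n);P=pts(c);m=(c['range_z']>0)&(P[...,2]>.07)&(P[...,2]<.102)&(np.hypot(P[...,0]-.489,P[...,1]-.102)<.016); print(n,m.sum(),np.percentile(P[m][:,2],[50,75,90]).round(4) if m.any() else '')
"
```

```text
t 10.03 pos [489.5 101.  171.1] beta 136.45 q6 -2.202 tool d mm [ -0.9   0.6 101.1] spin -0.586 op 46.7 gf 0.0 ft [1.7 0.6 0.6]
dot px 239.2 280.8 6 z 89.8 xyz [483.5  99.2  89.6]
top 110 [0.0861 0.0874 0.0892]
scene 277 [0.0875 0.0887 0.0896]
```

View pics/g3.png

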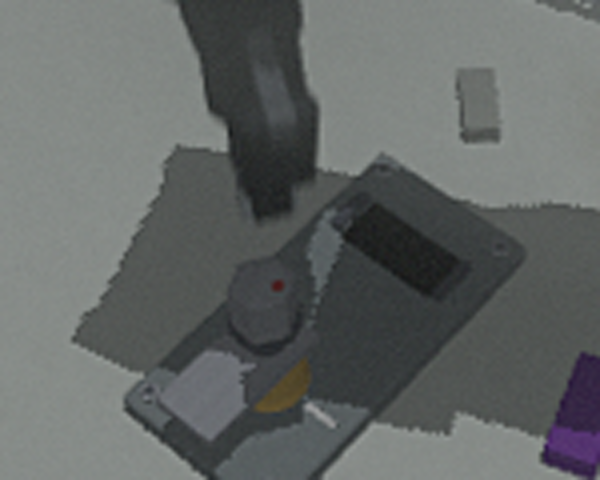

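The head top is down from about 92 to 87 mm, so the bolt has dropped, and the dot (crop 278,286) is just past the white line, at about -0.5 rad. I'll go down, re-grip to align, then turn forward loosely.

Emit:
send_rows:
  rows:
    - [[0, 0, 25, 0], [0, 0, 35, 0], [0, 0, 30, 0], [0, 0, 10, 0], [0, 0, 0, 0]]

```text
t: 10.6
tcp_pos: [0.4881, 0.1009, 0.0684]
tcp_rot: [-0.003, -0.395, 0.919, 0.001]
ft_force: [0.2, -0.3, 1.3]
opening: 0.0469
grasp_force: 0.0
```

Emit:
send_rows:
  rows:
    - [[0, 0, 0, 0], [0, 0, 0, 0], [0, 0, 0, 0], [0, 0, 0, 0], [0, 0, 0, 0]]
  gripper: 0.2

```text
t: 11.02
tcp_pos: [0.4901, 0.1021, 0.0726]
tcp_rot: [-0.0, -0.395, 0.919, 0.0]
ft_force: [-4.4, 5.0, -2.4]
opening: 0.0252
grasp_force: 23.1
```

```bash
python3 -c "
from h import *
go(.4893,.102,.07,110)"
```

```text
t 11.02 pos [490.1 102.1  72.6] beta 136.5 q6 -2.203 tool d mm [0.6 0.5 2.6] spin 0.463 op 25.2 gf 23.1 ft [-4.4  5.  -2.4]
```

Emit:
send_rows:
  rows:
    - [[0, 0, 0, 0], [0, 0, 0, 0], [0, 0, 0, 0.1], [0, 0, 0, 0.1], [0, 0, 0, 0.1]]
  gripper: 0.335

```text
t: 11.43
tcp_pos: [0.491, 0.1015, 0.0722]
tcp_rot: [0.0, -0.251, 0.968, -0.0]
ft_force: [-1.7, 2.0, 1.1]
opening: 0.0287
grasp_force: 1.2
```

Emit:
send_rows:
  rows:
    - [[0, 0, 0, 0.12], [0, 0, 0, 0.12], [0, 0, 0, 0.12], [0, 0, 0, 0.12], [0, 0, 0, 0.12]]

```text
t: 11.85
tcp_pos: [0.4915, 0.1015, 0.0723]
tcp_rot: [0.001, 0.047, 0.999, 0.0]
ft_force: [-0.7, 0.9, 0.2]
opening: 0.0283
grasp_force: 0.5
```

Emit:
send_rows:
  rows:
    - [[0, 0, 0, 0.12], [0, 0, 0, 0.12], [0, 0, 0, 0.12], [0, 0, 0, 0.12], [0, 0, 0, 0.12]]

```text
t: 12.27
tcp_pos: [0.4916, 0.1012, 0.0723]
tcp_rot: [0.001, 0.34, 0.94, 0.0]
ft_force: [-1.4, -2.5, -0.4]
opening: 0.0286
grasp_force: 1.3
```

Emit:
send_rows:
  rows:
    - [[0, 0, 1, 0.12], [0, 0, 1, 0.12], [0, 0, 0, 0.12], [0, 0, 0, 0.12], [0, 0, 0, 0.12]]

```text
t: 12.68
tcp_pos: [0.4904, 0.1009, 0.0696]
tcp_rot: [0.0, 0.603, 0.798, -0.0]
ft_force: [-1.4, -2.6, -6.6]
opening: 0.0286
grasp_force: 6.4
```

```bash
python3 -c "
from h import *
go(.4893,.102,.07,110); head()"
```

```text
t 12.68 pos [490.4 100.9  69.6] beta 15.89 q6 -0.097 tool d mm [ 1.4 -0.8 -0.4] spin 1.499 op 28.6 gf 6.4 ft [-1.4 -2.6 -6.6]
dot px 232.7 285.0 7 z 84.6 xyz [490.4 108.9  85.2]
```

Emit:
send_rows:
  rows:
    - [[0, 0, 0, 0.12], [0, 0, 0, 0.12], [0, 0, 0, 0.12], [0, 0, 0, 0.12], [0, 0, 0, 0.12]]

```text
t: 13.15
tcp_pos: [0.4896, 0.101, 0.0692]
tcp_rot: [-0.0, 0.811, 0.585, -0.001]
ft_force: [-3.8, -0.7, -7.4]
opening: 0.0287
grasp_force: 6.7
```

Emit:
send_rows:
  rows:
    - [[0, 0, 1, 0.12], [0, 0, 1, 0.12], [0, 0, 0, 0.12], [0, 0, 0, 0.12], [0, 0, 0, 0.12]]

```text
t: 13.57
tcp_pos: [0.489, 0.1013, 0.0673]
tcp_rot: [-0.0, 0.948, 0.32, -0.002]
ft_force: [-5.6, 3.1, -3.0]
opening: 0.0288
grasp_force: 6.6
```

Emit:
send_rows:
  rows:
    - [[0, 0, 0, 0.12], [0, 0, 0, 0.12], [0, 0, 0, 0.12], [0, 0, 0, 0.12], [0, 0, 0, 0.12]]

```text
t: 13.98
tcp_pos: [0.4911, 0.1019, 0.0679]
tcp_rot: [-0.0, 1.0, 0.025, 0.001]
ft_force: [0.2, 2.6, -2.6]
opening: 0.0287
grasp_force: 1.2
```

Emit:
send_rows:
  rows:
    - [[0, 0, 0, 0.1], [0, 0, 0, 0.1], [0, 0, 0, 0.1], [0, 0, 0, 0], [0, 0, 0, 0]]

```text
t: 14.4
tcp_pos: [0.4918, 0.1016, 0.0682]
tcp_rot: [-0.0, 0.993, -0.121, 0.001]
ft_force: [-0.2, 0.9, -0.7]
opening: 0.0287
grasp_force: 0.6
```

Emit:
send_rows:
  rows:
    - [[0, 0, 0, 0], [0, 0, 0, 0], [0, 0, 0, 0], [0, 0, 0, 0], [0, 0, 0, 0]]
  gripper: 0.2

```text
t: 14.82
tcp_pos: [0.4919, 0.1018, 0.0679]
tcp_rot: [-0.0, 0.992, -0.122, 0.001]
ft_force: [3.2, 3.5, 5.9]
opening: 0.0264
grasp_force: 19.8
```

```bash
python3 -c "
from h import *
go(.4893,.102,.07,110); head()"
```

```text
t 14.82 pos [491.9 101.8  67.9] beta -104.07 q6 1.996 tool d mm [-2.6  0.4 -2.1] spin -0.595 op 26.4 gf 19.8 ft [3.2 3.5 5.9]
dot px 233.0 280.3 7 z 78.9 xyz [497.4  97.4  79.1]
```

Emit:
send_rows:
  rows:
    - [[0, 0, 0, 0], [0, 0, 0, 0], [0, 0, 0, 0], [0, 0, 0, -0.12], [0, 0, 0, -0.12]]
  gripper: 0.55

```text
t: 15.28
tcp_pos: [0.4899, 0.1011, 0.0669]
tcp_rot: [0.0, 1.0, -0.0, -0.001]
ft_force: [0.9, -0.3, -0.7]
opening: 0.0468
grasp_force: 0.0
```

Emit:
send_rows:
  rows:
    - [[0, 0, 0, -0.12], [0, 0, 0, -0.12], [0, 0, 0, -0.12], [0, 0, 0, -0.12], [0, 0, 0, -0.12]]

```text
t: 15.7
tcp_pos: [0.4899, 0.1011, 0.0669]
tcp_rot: [-0.0, 0.955, 0.296, -0.001]
ft_force: [0.6, -0.8, 0.2]
opening: 0.0466
grasp_force: 0.0
```

Emit:
send_rows:
  rows:
    - [[0, 0, 0, -0.12], [0, 0, 0, -0.12], [0, 0, 0, -0.12], [0, 0, 0, -0.12], [0, 0, 0, -0.12]]

```text
t: 16.12
tcp_pos: [0.4899, 0.1011, 0.0669]
tcp_rot: [-0.0, 0.825, 0.565, -0.001]
ft_force: [0.1, 0.3, -0.2]
opening: 0.0466
grasp_force: 0.0
```

Emit:
send_rows:
  rows:
    - [[0, 0, 0, -0.12], [0, 0, 0, -0.12], [0, 0, 0, -0.12], [0, 0, 0, -0.12], [0, 0, 0, -0.12]]

```text
t: 16.53
tcp_pos: [0.4899, 0.1011, 0.0669]
tcp_rot: [-0.001, 0.622, 0.783, -0.001]
ft_force: [0.4, -0.1, 0.6]
opening: 0.0469
grasp_force: 0.0
```

Emit:
send_rows:
  rows:
    - [[0, 0, 1, -0.05], [0, 0, 1, 0], [0, 0, 1, 0], [0, 0, 0, 0], [0, 0, 0, 0]]

```text
t: 16.95
tcp_pos: [0.4904, 0.1013, 0.0641]
tcp_rot: [-0.0, 0.605, 0.796, -0.0]
ft_force: [0.0, -0.2, 0.6]
opening: 0.0466
grasp_force: 0.0
```

```bash
python3 -c "
from h import *
go(.4893,.102,.07,15.93); head()"
```

```text
t 16.95 pos [490.4 101.3  64.1] beta 15.57 q6 -0.092 tool d mm [ 1.  -0.9 -5.9] spin -0.006 op 46.6 gf 0.0 ft [ 0.  -0.2  0.6]
dot px 233.3 280.1 7 z 79.6 xyz [496.9  97.2  79.6]
```

Emit:
send_rows:
  rows:
    - [[0, 0, 0, 0], [0, 0, 0, 0], [0, 0, 0, 0], [0, 0, 0, 0], [0, 0, 0, 0]]
  gripper: 0.335

```text
t: 17.42
tcp_pos: [0.4905, 0.1014, 0.0643]
tcp_rot: [-0.0, 0.604, 0.797, -0.0]
ft_force: [-0.5, -0.8, 1.2]
opening: 0.0282
grasp_force: 0.4
```

Emit:
send_rows:
  rows:
    - [[0, 0, 0, 0.12], [0, 0, 0, 0.12], [0, 0, 0, 0.12], [0, 0, 0, 0.12], [0, 0, 0, 0.12]]

```text
t: 17.83
tcp_pos: [0.4898, 0.1013, 0.064]
tcp_rot: [-0.0, 0.815, 0.58, -0.001]
ft_force: [-1.7, 1.0, -1.6]
opening: 0.029
grasp_force: 1.1
```

Emit:
send_rows:
  rows:
    - [[0, 0, 0, 0.12], [0, 0, 0, 0.12], [0, 0, 0, 0.12], [0, 0, 0, 0.12], [0, 0, 0, 0.12]]

```text
t: 18.25
tcp_pos: [0.4895, 0.1015, 0.0639]
tcp_rot: [-0.0, 0.95, 0.313, -0.001]
ft_force: [-2.2, 2.8, -1.0]
opening: 0.0289
grasp_force: 1.8
```

Emit:
send_rows:
  rows:
    - [[0, 0, 1, 0.12], [0, 0, 0, 0.12], [0, 0, 0, 0.12], [0, 0, 0, 0.12], [0, 0, 0, 0.12]]

```text
t: 18.67
tcp_pos: [0.4904, 0.1017, 0.0632]
tcp_rot: [-0.0, 1.0, 0.019, -0.0]
ft_force: [-0.2, 0.6, -1.3]
opening: 0.0286
grasp_force: 0.9
```

Emit:
send_rows:
  rows:
    - [[0, 0, 0, 0.12], [0, 0, 0, 0.12], [0, 0, 0, 0.12], [0, 0, 0, 0.12], [0, 0, 0, 0.12]]

```text
t: 19.08
tcp_pos: [0.4909, 0.1016, 0.0634]
tcp_rot: [-0.0, 0.961, -0.277, 0.0]
ft_force: [0.5, 1.4, -0.3]
opening: 0.0286
grasp_force: 0.5
```

Emit:
send_rows:
  rows:
    - [[0, 0, 0, 0.05], [0, 0, 0, 0], [0, 0, 0, 0], [0, 0, 0, 0], [0, 0, 0, 0]]

```text
t: 19.5
tcp_pos: [0.4909, 0.1015, 0.0634]
tcp_rot: [-0.0, 0.955, -0.298, 0.0]
ft_force: [0.1, 0.5, 0.5]
opening: 0.0285
grasp_force: 0.6
```

Emit:
send_rows:
  rows:
    - [[0, 0, 0, 0], [0, 0, 0, 0], [0, 0, 0, 0], [0, 0, 0, 0], [0, 0, 0, 0]]
  gripper: 0.2

```text
t: 19.92
tcp_pos: [0.491, 0.1016, 0.0635]
tcp_rot: [-0.0, 0.954, -0.298, 0.0]
ft_force: [1.0, 1.8, 4.1]
opening: 0.0272
grasp_force: 19.7
```

```bash
python3 -c "
from h import *
go(.4893,.102,.07,110); head('g4')
c=imaging.read_camera('scene');P=pts(c);m=(c['range_z']>0)&(P[...,2]>.066)&(P[...,2]<.095)&(np.hypot(P[...,0]-.49,P[...,1]-.102)<.011); print(m.sum(),np.percentile(P[m][:,2],[25,50,75]).round(4) if m.any() else '')"
```

```text
t 19.92 pos [491.  101.6  63.5] beta -124.73 q6 2.357 tool d mm [-1.7  0.6 -6.5] spin -0.955 op 27.2 gf 19.7 ft [1.  1.8 4.1]
dot px 239.2 285.3 6 z 78.3 xyz [483.5 100.3  77.8]
116 [0.0766 0.0776 0.0784]
```

View pics/g4.png

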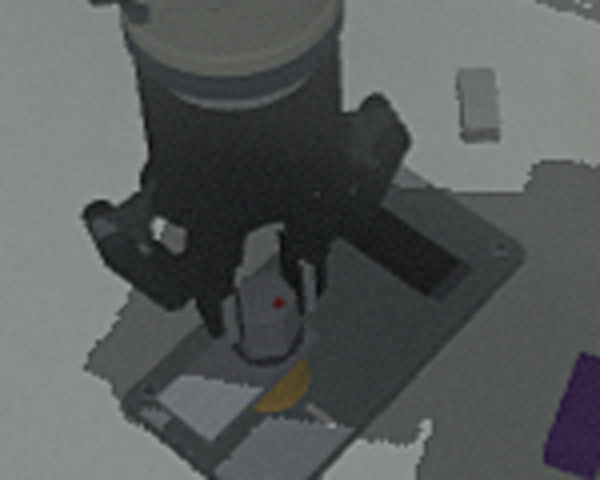

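Emit:
send_rows:
  rows:
    - [[0, 0, 0, 0], [0, 0, 0, 0], [0, 0, 0, 0], [0, 0, 0, 0], [0, 0, 0, 0]]
  grip_force: 30

```text
t: 20.43
tcp_pos: [0.491, 0.1015, 0.0636]
tcp_rot: [-0.0, 0.954, -0.299, 0.0]
ft_force: [1.0, 1.7, 5.1]
opening: 0.0264
grasp_force: 29.2
```

```bash
python3 -c "
from h import *
go(.4893,.102,.07,110); head()
c=imaging.read_camera('scene')
for th in(-.46,6.0,6.19):
  a=np.radians(170)-th
  for z in(.092,.086,.082,.080,.078): print(th,z,np.round(proj(c,[.4895+.0075*np.cos(a),.102+.0075*np.sin(a),z]),1))"
```

```text
t 20.43 pos [491.  101.5  63.6] beta -124.74 q6 2.357 tool d mm [-1.7  0.6 -6.5] spin -0.955 op 26.4 gf 29.2 ft [1.  1.7 5.1]
dot px 239.2 285.3 6 z 77.0 xyz [483.8  99.9  77.1]
-0.46 0.092 [239.5 280.6]
-0.46 0.086 [239.7 282.7]
-0.46 0.082 [239.8 284. ]
-0.46 0.08 [239.8 284.7]
-0.46 0.078 [239.9 285.4]
6.0 0.092 [239.2 281.3]
6.0 0.086 [239.4 283.3]
6.0 0.082 [239.5 284.7]
6.0 0.08 [239.6 285.4]
6.0 0.078 [239.6 286. ]
6.19 0.092 [238.8 281.9]
6.19 0.086 [238.9 284. ]
6.19 0.082 [239.1 285.3]
6.19 0.08 [239.1 286. ]
6.19 0.078 [239.2 286.7]
```

The dot (crop 278,302) is back by the white line, with the fingers closed on the flats. I'll check the depth once more against fixed references.

```bash
python3 -c "
from h import *
S0=np.load('scene.npy',allow_pickle=True).item(); S1=imaging.read_camera('scene')
a=np.radians(80);y=np.array([np.cos(a),np.sin(a)]);x=np.array([np.sin(a),-np.cos(a)])
for S in(S0,S1):
    P=pts(S);d=P[...,:2]-[.4893,.102];hx=d@x*1e3;hy=d@y*1e3;z=P[...,2]*1e3
    for n,m in(('head',(np.hypot(hx,hy)<8)&(z>60)&(z<99)),('strap',(abs(hx)<13)&(hy>20)&(hy<48)&(z>30)&(z<60)),('plate',(abs(hx+30)<8)&(hy>-60)&(hy<-20)&(z<25))): 
        print(n,m.sum(),np.percentile(z[m],[10,50,90]).round(1) if m.any() else '')
h0=S0['img'][262:310,215:260];h1=S1['img'][262:310,215:260]
cv2.imwrite('pics/cmp.png',np.hstack([cv2.resize(np.clip(h.astype(int)*2,0,255).astype('uint8'),(390,416),interpolation=cv2.INTER_CUBIC) for h in(h0,h1)]))"
```

```text
head 57 [92.4 93.5 94.8]
strap 225 [45.1 46.9 48.2]
plate 177 [13.3 15.1 16.7]
head 60 [76.2 77.6 78.9]
strap 226 [45.3 46.7 48.4]
plate 172 [13.2 14.7 16.3]
```

View pics/cmp.png

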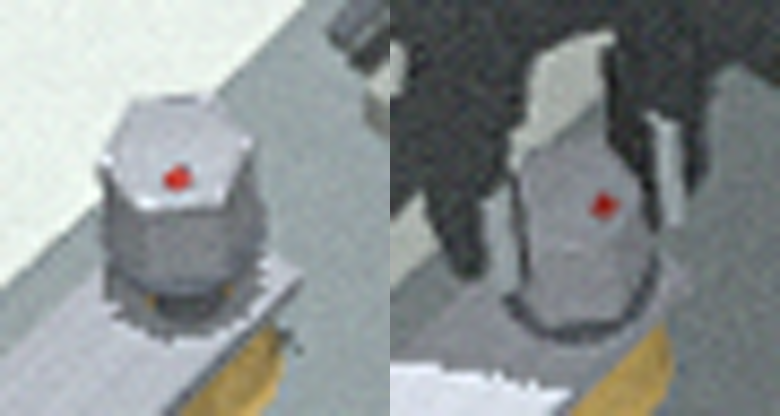

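The depth check shows the head about 16 mm down, more than the expected 12 mm or so. I'll let go, lift, and take a clear look.

Emit:
send_rows:
  rows:
    - [[0, 0, 0, 0], [0, 0, 0, 0], [0, 0, 0, 0], [0, 0, -20, 0], [0, 0, -40, 0]]
  gripper: 0.55

```text
t: 21.0
tcp_pos: [0.4871, 0.1006, 0.1201]
tcp_rot: [0.002, 0.954, -0.298, -0.004]
ft_force: [1.0, -0.0, -0.8]
opening: 0.0468
grasp_force: 0.0
```

Emit:
send_rows:
  rows:
    - [[0, 0, -40, 0], [-30, 0, 0, 0], [-30, 0, 0, 0], [0, 0, 0, 0], [0, 0, 0, 0]]

```text
t: 21.42
tcp_pos: [0.4401, 0.1359, 0.1633]
tcp_rot: [0.0, 0.955, -0.298, -0.0]
ft_force: [1.0, -0.7, 0.2]
opening: 0.0469
grasp_force: 0.0
```

```bash
python3 -c "
from h import *
go(.4893,.102,.0635,None); head()
ims=[]
for n in('scene','top'):
  S0=np.load(n+'.npy',allow_pickle=True).item(); S1=imaging.read_camera(n); ims.append(S1['img'])
  for S in(S0,S1):
    P=pts(S);d=P[...,:2]-[.4893,.102];r=np.hypot(*np.moveaxis(d,-1,0));z=P[...,2]*1e3
    m=(r<10)&(r<.010)&(z>60)&(z<99); print(n,m.sum(),np.percentile(z[m],[10,50,90]).round(1) if m.any() else '')
np.save('s1.npy',S1,allow_pickle=True)
from math import *
from scipy.optimize import least_squares
c=imaging.read_camera('scene')
for th,u,v in((.857,235,282.25),(-.46,239.2,280.8),(1.62,232.7,285.),(3.74,233.,280.3),(6.15,239.2,285.3)):
  f=lambda p:np.array(proj(c,[.4893+.0075*cos(radians(170)-p[0]),.102+.0075*sin(radians(170)-p[0]),p[1]/1e3]))-[u,v]
  print(th,least_squares(f,[th,85]).x.round(2))
cv2.imwrite('pics/cl.png',np.hstack([cv2.resize(np.clip(a.astype(int)*1.8,0,255).astype('uint8'),(390,390),interpolation=cv2.INTER_CUBIC) for a in(ims[0][255:325,200:270],ims[1][180:240,125:185])]))"
```

```text
t 21.42 pos [440.1 135.9 163.3] beta -124.63 q6 2.449 tool d mm [59.8 -0.2 99.8] spin None op 46.9 gf 0.0 ft [ 1.  -0.7  0.2]
dot px 239.4 285.2 5 z 78.4 xyz [483.2  99.9  77.9]
scene 98 [92.  93.6 94.9]
scene 48 [76.1 77.2 78.8]
top 53 [89.9 91.9 94.3]
top 51 [73.  75.7 78.7]
0.857 [ 0.86 96.13]
-0.46 [-0.26 93.74]
1.62 [ 1.49 86.2 ]
3.74 [ 3.37 82.06]
6.15 [ 6.18 82.08]
```

View pics/cl.png

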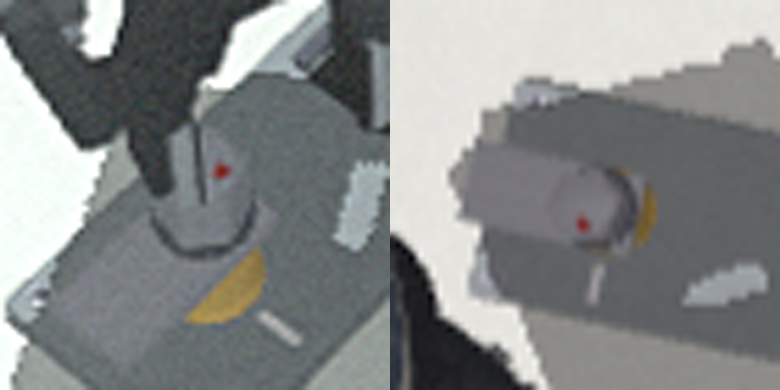

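Both cameras agree: the head is 16 mm down at about 6.18 rad, so it sits roughly 4–5 mm below where one thread turn should put it. It seems to have slipped a thread pitch while I turned it loosely. I'll re-grip firmly and try easing it up, watching the force.

Emit:
send_rows:
  rows:
    - [[30, 0, 0, 0], [30, 0, 0, 0], [0, 0, 30, 0], [0, 0, 40, 0], [0, 0, 30, 0]]

```text
t: 22.03
tcp_pos: [0.4915, 0.1004, 0.0614]
tcp_rot: [-0.0, 0.954, -0.299, 0.0]
ft_force: [-0.4, 0.7, -0.8]
opening: 0.0471
grasp_force: 0.0
```

Emit:
send_rows:
  rows:
    - [[0, 0, 0, 0], [0, 0, 0, 0], [0, 0, 0, 0], [0, 0, 0, 0], [0, 0, 0, 0]]
  gripper: 0.2
  grip_force: 50

```text
t: 22.45
tcp_pos: [0.4907, 0.1014, 0.063]
tcp_rot: [0.0, 0.954, -0.299, -0.0]
ft_force: [5.0, 2.9, -27.5]
opening: 0.0246
grasp_force: 50.5
```

Emit:
send_rows:
  rows:
    - [[0, 0, -1, 0], [0, 0, 0, 0], [0, 0, -1, 0], [0, 0, 0, 0], [0, 0, 0, 0]]

```text
t: 22.87
tcp_pos: [0.4907, 0.1017, 0.0665]
tcp_rot: [-0.0, 0.954, -0.299, 0.0]
ft_force: [-3.2, 4.4, -2.3]
opening: 0.024
grasp_force: 55.7
```

```bash
cat >> h.py <<'E'
def hz():
    S=imaging.read_camera('scene');P=pts(S);z=P[...,2]*1e3;r=np.hypot(P[...,0]-.4893,P[...,1]-.102)
    m=(r<.008)&(z>60)&(z<99); print('lift rel init',m.sum(),(np.median(z[m])-93.5).round(1) if m.any() else '')
E
python3 -c "
from h import *
go(.4893,.102,.0635,None); head(); hz()"
```

```text
t 22.87 pos [490.7 101.7  66.5] beta -124.74 q6 2.357 tool d mm [-1.4  0.6  3. ] spin None op 24.0 gf 55.7 ft [-3.2  4.4 -2.3]
dot px 238.8 283.8 6 z 84.1 xyz [483.  101.5  84.2]
lift rel init 63 -9.8
```

It came up by about a pitch with little force left. I'll loosen to let it settle on the thread and check that it stays.

Emit:
send_rows:
  rows:
    - [[0, 0, 0, 0], [0, 0, 0, 0], [0, 0, 0, 0], [0, 0, 0, 0], [0, 0, 0, 0]]
  gripper: 0.345
  grip_force: 20

```text
t: 23.38
tcp_pos: [0.4912, 0.1013, 0.0658]
tcp_rot: [-0.0, 0.954, -0.299, 0.001]
ft_force: [-0.1, -0.2, 0.4]
opening: 0.0297
grasp_force: 0.0
```

```bash
python3 -c "
from h import *
go(.4893,.102,.0635,None); head(); hz()"
```

```text
t 23.38 pos [491.2 101.3  65.8] beta -124.74 q6 2.357 tool d mm [-2.   0.5  2.3] spin None op 29.7 gf 0.0 ft [-0.1 -0.2  0.4]
dot px 238.7 284.0 7 z 82.3 xyz [483.7 101.   82.6]
lift rel init 63 -11.0
```

It rests on the thread at -11 mm relative to the start, where one turn should leave it. Now I grip gently and check again.

Emit:
send_rows:
  rows:
    - [[0, 0, 0, 0], [0, 0, 0, 0], [0, 0, 0, 0], [0, 0, 0, 0], [0, 0, 0, 0]]
  gripper: 0.3
  grip_force: 20

```text
t: 23.9
tcp_pos: [0.4911, 0.1015, 0.0654]
tcp_rot: [-0.0, 0.954, -0.298, 0.0]
ft_force: [0.5, 1.1, 2.5]
opening: 0.0257
grasp_force: 11.4
```

Emit:
send_rows:
  rows:
    - [[0, 0, 0, 0], [0, 0, 0, 0], [0, 0, 0, 0], [0, 0, 0, 0], [0, 0, 0, 0]]

```text
t: 24.32
tcp_pos: [0.491, 0.1015, 0.0654]
tcp_rot: [-0.0, 0.954, -0.298, 0.0]
ft_force: [2.8, 2.0, 2.2]
opening: 0.026
grasp_force: 11.4
```

```bash
python3 -c "
from h import *
go(.4893,.102,.0635,None); head(); hz()"
```

```text
t 24.32 pos [491.  101.5  65.4] beta -124.73 q6 2.357 tool d mm [-1.7  0.6  1.9] spin None op 26.0 gf 11.4 ft [2.8 2.  2.2]
dot px 238.8 284.2 6 z 82.8 xyz [483.4 101.   82.3]
lift rel init 61 -11.0
```

```bash
python3 -c "
from h import *
print(ticket.sign_off())"
```

```text
the job is handed in; nothing more can be done
None
```

The job is handed in, with no verdict returned: the worn stone is in the tray, and the fingers hold the bolt head at about 11 N, about one turn forward (≈6.2 rad, 11 mm below its start) with the dot by the white line; it slipped a thread pitch too low on the way in, so I pulled it back up by the head, and it then stayed put with the fingers loosened.

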